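Load a culture dish on edge into the viewing stage and wind it to its mark

ROBOT

A 6-joint arm with a two-finger parallel gripper is mounted at the origin on the work surface. World frame = base frame: x ahead of the robot, y to its left, z up, the work surface at z = 0. Lengths are in m, angles in rad, forces in N, time in s.
With the tool pointing down it reaches from about 0.35 to 0.975 m from the base axis. Payload 7.1 kg.
Tool frame: the origin (TCP) lies at the very end of the fingers, on their centre line; the grasp point (between the pads) lies 19 mm behind it; z points along the fingers, y is the direction in which the jaws open and shut (so a half turn about z gives the same grasp; the last joint's range is limited). The gripper opens to 88 mm and grips with 3 to 60 N. Pads are 20 mm wide; open, the fingers measure 115 mm over their backs; the gripper's body (75 mm by 178 mm) begins 61 mm behind the grasp point.
Start: joints at [-1.25, 0.423, 1.63, -0, 1.089, -0.019], TCP at [0.208, -0.589, 0.223] pointing down, gripper open.
Joint ranges: [-3, 3], [-0.9, 2.11], [0.09, 2.58], [-1.31, 4.45], [0.11, 2.69], [-2.54, 2.54]. Speed limits (rad/s): [2.39, 2.39, 3.01, 3.14, 3.14, 3.14].

INTERFACE

Orientations are given as a unit quaternion [w, x, y, z].
In Python, from plant import robot gives the robot as it stands.
- The arm moves only by the tool apply_moves, never from a script. Its argument "moves" is text: rows parted by semicolons, each of 5 numbers parted by spaces: the shift along the world's x, y, z in cm, then the turn about the world's z in rad, then the finger opening in cm, from 0 to 8.78. In form: dx dy dz twist fingers; .... A call has 1 to 8 rows; each row is the pose to reach, as a shift and turn from the pose commanded when the call began; what a row does not reach only later rows make up. A row lasts 1/12 s, in which the tool goes at most 41.7 mm and 7.16 degrees, less where a joint would pass 70% of its speed; a pose out of reach is approached as far as the arm can. A call with a gripper value outside its range is refused whole. The fingers move at their own pace and stop on an object; "newtons" is the grip in N (left out, the last holds). Time passes only in rows, so rows that repeat a pose let the fingers close. It gives the time, the measured TCP pose, the force and the opening at its end, in the units of the state.
- robot.state(): the state, without advancing time (a new reading comes with each control period).
- robot.read_camera(name): name is "scene" or "top"; returns a dict with "image" (384x512x3 uint8, blue, green, red), "fx", "fy", "cx", "cy" (pixels), "dist" ([k1, k2, p1, p2, k3] as OpenCV has them; the pictures are not rectified), "rvec" (rotation vector, rad) and "tvec" (3), from world to camera coordinates, as OpenCV has them. Camera axes: x right, y down, z forward; pixel columns grow to the right and rows downward; lengths in m; the calibration is good to about 2 mm. A picture is of the moment at which its call begins. There is no depth.
- robot.close_job(): hands the job in, once; it reports no verdict.
Trained networks look in a picture, given as the dict that the camera call returned (one of the last four; its "shot" number tells which), for a name from the list of things; names that differ only in an ending like _2 or _b are one class to them, and where a whole thing is asked for, a point or a joint stands for the part that bears it (a point fixed in the world has none). Each returns a list of dicts, best first, with "confidence" (0 to 1); they miss things now and then, are a little off and sometimes report something else, mostly with a low value. They report only what shows in the picture. A call takes as long as a camera call. They do not tell look-alikes from the thing itself.
- robot.look_for(label, picture): "xy" ([column, row] in pixels, amid what is visible of it).
The state is a dict: "t": time; "q": joint angles; "joint_vel": joint speeds; "joint_torque": joint torques, N m; "eef_pos": TCP position; "orientation": TCP orientation; "force": force on the tool from outside, world axes, zero at the start; "torque": the same for the moment, N m; "finger_gap": finger opening in m.
Only numpy, scipy, OpenCV 4.12 (cv2) and the standard library are available. Lean on these libraries where they do the work, as an engineer would, in place of code of your own. Each camera call takes 0.05 s, during which the arm holds its last target.

TASK

Take the large culture dish from its leaning stand and stand it upright on edge, fully home in the slot of the rotary viewing stage, lowering it in rather than dropping it. Then wind the crank, which takes a turn or more, until the stage's pointer stands at the long mark, so that the dish squarely faces the light panel. Let go, and leave the small dish, the bottle and the jar where they stand.

Things in the scene. Friction and masses are not known exactly. Their poses are not given: they have to be found in the camera images.
- dish: Large closed culture dish, red-brown agar: a disc 90 mm across, 15 mm thick, about 60 g. Origin at its centre; x axis = disc axis; symmetrical, either face may look either way. It starts leaning on stand_a, 25 deg off vertical, z axis up along its plane, x outward and up from the plate. Its upper half is free on both faces: pinch it across the 15 mm with the fingers pointing down along its plane.
- small_dish: A like dish but 60 mm across and 15 mm thick, leaning in stand_b in the same way; origin at its centre, axes as for the large dish. To be left alone. Its top is about 80 mm above the bench.
- fixture: Viewing stage's fixed white base, 190 (x) x 290 (y) x 25 mm; origin on the bench under the rotary stage's axis. Spans y -190 to +100 mm. Gearbox 80 x 80 mm at y = -135, 90 mm high, carries the crank. Upright light panel at y = +85, 130 mm long in x, 12 thick, top at 140 mm. Black marks 71 to 93 mm from the axis: the long one along +x (target), short ones at +30, -30, -60, -90 deg.
- slot_seat (a point): Where the large dish's centre is when fully home: on the stage axis, 98 mm above the bench (dish bottom at 53, top at 143). Turns with the stage: x along slot and pointer, y across the slot (the seated dish's axis), z up. Slot 18.5 mm wide between two walls 56 mm long with flared lips, which end 89 mm above the bench. The dish rests on two cross pins 56 mm apart, which centre it.
- stage (a joint): Angle of the rotary stage, rad, positive anticlockwise from above: the white pointer's angle from the long mark. At 0 the pointer is at the long mark and the slot is parallel to the light panel. It starts at -0.7 to -0.35 (clockwise of the mark) and moves only through the crank.
- crank (a joint): Angle of the crank, rad, positive anticlockwise from above. 24 rad of crank turn the stage by 1 rad the same way, so winding anticlockwise brings the pointer to the mark (1.3 to 2.7 turns; 0 of the crank is 0 of the stage). It does not run back. Friction some 1 to 2 N at the knob.
- crank_axis (a point): Point on the crank's vertical axis, 127 mm above the bench, level with the knob's grip point. The crank is a steel disc 76 mm in diameter, its top at 104 mm.
- spinner_grip (a point): Grip point of the crank's spinner knob: black upright cylinder 16 mm in diameter, from 105 to 141 mm above the bench, turning freely on its own axis, 28 mm from the crank's axis. The point lies on its axis, 127 mm up. Grip it from above and carry it round the crank's axis without turning the hand.
- bottle: Amber bottle with a white cap, 52 mm in diameter, 170 mm tall, standing behind the light panel, in the way between stands and stage; origin under its centre. To be left alone.
- jar: Glass jar 60 mm in diameter, 85 mm tall, beyond the gearbox; origin under its centre. To be left alone.
- stand_a: Stand of the large dish: aluminium base 80 x 90 mm, 8 mm thick, fixed to the bench, with a plate leaning 25 deg back to its -x and two pins in front. Origin on the bench under it; the dish's centre starts 10 mm behind (-x) and 66 mm above it. The plate ends 6 mm below the dish's centre, measured along the plane. The two stands may swap places.
- stand_b: The like stand of the small dish, fixed to the bench; origin and axes as for the first. Its highest part is about 57 mm above the bench.
Mind the look-alikes: they are no part of the job. What is shaped like the dish but pink is not meant.

How it is judged:
On the way, in this order (a step that is already met when the one before it is completed fails the run):
1. the large dish stands on edge fully home in the slot, let go (distance between dish and slot_seat below 0.007 m and angle between the x axis of dish and the y axis of slot_seat, either way round below 0.13 rad and contact force between dish and the fingers below 0.05 N), for 0.2 s.
2. the crank has been wound until the pointer stands at the long mark (value of joint stage between -0.045 and 0.045 rad), for 0.2 s.
At the end, for the whole second after the job is handed in: The large dish's centre is within 7 mm of its seat and its axis within 0.13 rad of square across the slot (so upright), the pointer is within 0.045 rad of the long mark, and all is at rest and let go (all of step 1 and all of step 2 and linear speed of dish below 0.02 m/s and velocity of joint stage between -0.02 and 0.02 rad/s); the robot touches nothing.
It fails at once if the large dish is let go of more than about 15 mm above its seat (contact force between dish and the fingers below 0.01 N and height (world z) of dish above 0.113 m).
It fails at once if the small dish is shifted by more than 20 mm or knocked over (distance of small_dish from where it was at the start of the episode above 0.02 m).
It fails at once if the bottle is shifted by more than 20 mm or knocked over (distance of bottle from where it was at the start of the episode above 0.02 m or angle between bottle's own z axis and vertical above 0.3 rad).
It fails at once if the jar is shifted by more than 20 mm or knocked over (distance of jar from where it was at the start of the episode above 0.02 m or angle between jar's own z axis and vertical above 0.3 rad).
It also fails if it takes over 67 s, if anything falls off the work surface, if the arm or the gripper's body presses on something with over 40 N, if the wrist force passes 120 N, or if a joint passes its speed limit or range.

## Working session

There is one attempt and no reset: what is moved stays moved. The work goes in short steps, Python scripts to look and compute and a tool call to move; the robot and the scene stay as the last step left them, time stands still between calls to the robot, and variables do not carry over. Pictures are saved under pics/ and viewed, and the job is handed in when it is done.

Besides the shell and the picture viewer there is one more tool, called after ">>>" as name(argument=value, ...) on one line, values as JSON. apply_moves: Moves the arm, as the interface text tells. Its arguments: {"type":"object","properties":{"moves":{"type":"string"},"newtons":{"type":"number"}},"required":["moves"]}

```bash
ls; mkdir -p pics
python3 - <<'E'
from plant import robot
import cv2
print(robot.state())
for n in ("scene","top"):
    p=robot.read_camera(n); cv2.imwrite(f"pics/{n}0.png",p["image"])
    print({k:v for k,v in p.items() if k!="image"})
    for l in ["dish","fixture","slot_seat","stage","crank","spinner_grip","bottle","jar","stand_a","small_dish"]:
        print(n,l,[(r["xy"],round(r["confidence"],2)) for r in robot.look_for(l,p)])
E
```

```text
pics
{'t': 0.0, 'q': array([-1.24998890e+00,  4.23842862e-01,  1.63069616e+00,  7.77126867e-07,
        1.08858346e+00, -1.89818429e-02]), 'joint_vel': array([ 0.00012338,  0.00213988, -0.00094734, -0.00133555, -0.0010077 ,
       -0.00109653]), 'joint_torque': array([-2.30436090e-03, -5.44623506e+01, -2.73664159e+01,  6.41263998e-02,
        2.26998772e-02, -1.39996869e-04]), 'eef_pos': array([ 0.2081643 , -0.58872316,  0.22189801]), 'orientation': array([-7.56274613e-04,  9.85602330e-01,  1.69078274e-01, -1.14657841e-04]), 'force': array([ 0.32847839, -0.18193187,  0.16018001]), 'torque': array([ 0.0780556 , -0.04047994, -0.01176467]), 'finger_gap': 0.08750743732523016}
{'fx': 359.3395052897408, 'fy': 359.3395052897408, 'cx': 254.49852203352043, 'cy': 201.09193603476433, 'dist': array([0.03668416, 0.        , 0.        , 0.        , 0.        ]), 'rvec': array([ 1.67633729,  1.89844482, -0.76599084]), 'tvec': array([-0.01924419, -0.29308794,  1.28631566]), 'shot': 1}
scene dish [([378.3, 186.7], 0.83), ([396.8, 219.2], 0.82), ([252.3, 242.2], 0.73), ([321.9, 183.3], 0.65), ([342.2,
[... 485 characters left out ...]
154, 'fy': 400.13988146507154, 'cx': 249.75783041616995, 'cy': 190.93199335679117, 'dist': array([-0.03218578,  0.        ,  0.        ,  0.        ,  0.        ]), 'rvec': array([ 2.16581797, -2.22226325,  0.08099691]), 'tvec': array([0.07396083, 0.48904745, 1.1040802 ]), 'shot': 2}
top dish [([180.3, 257.4], 0.98), ([128.8, 257.2], 0.8), ([109.7, 213.6], 0.69), ([156.4, 212.9], 0.62)]
top fixture [([297.0, 169.7], 0.8)]
top slot_seat [([284.1, 166.2], 0.56)]
top stage [([286.2, 164.2], 0.86)]
top crank [([336.7, 170.9], 0.76)]
top spinner_grip [([153.8, 214.9], 0.69)]
top bottle []
top jar [([367.7, 193.6], 0.97)]
top stand_a [([167.5, 201.8], 0.63)]
top small_dish [([158.3, 153.0], 0.79)]
```

Run:
```python
import cv2
a=cv2.imread("pics/scene0.png"); b=cv2.imread("pics/top0.png")
cv2.imwrite("pics/s_crop.png",cv2.resize(a[150:320,90:430],None,fx=2.35,fy=2.35,interpolation=cv2.INTER_CUBIC))
cv2.imwrite("pics/t_crop.png",cv2.resize(b[90:290,80:400],None,fx=2.5,fy=2.5,interpolation=cv2.INTER_CUBIC))
```

```text
(no output)
```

View pics/s_crop.png

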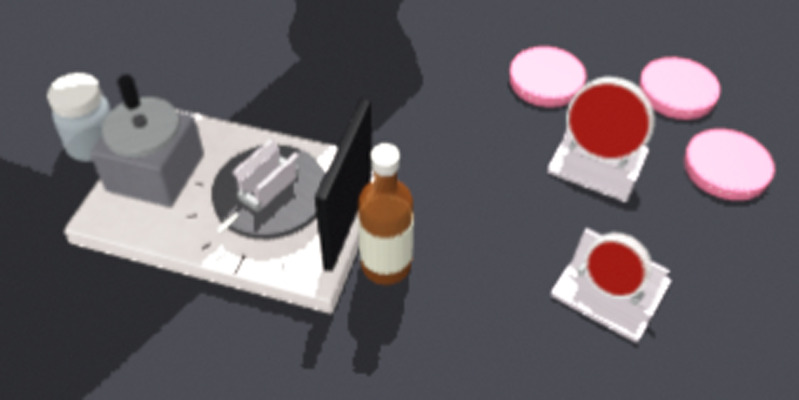

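View pics/t_crop.png

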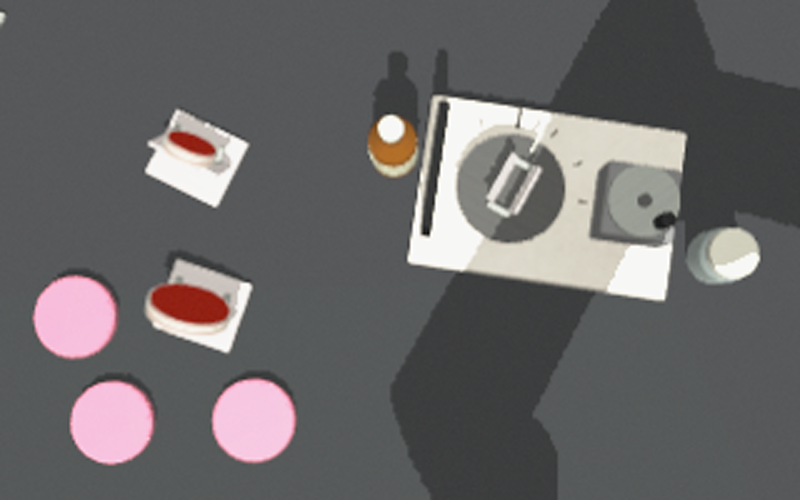

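View pics/top0.png

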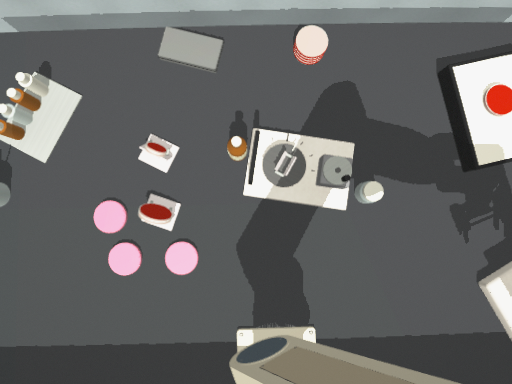

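Run:
```python
import cv2
a=cv2.imread("pics/scene0.png"); b=cv2.imread("pics/top0.png")
def crop(im,n,x0,y0,x1,y1):
    s=800/(x1-x0); s=min(s,600/(y1-y0)); print(n,s)
    cv2.imwrite(f"pics/{n}.png",cv2.resize(im[y0:y1,x0:x1],None,fx=s,fy=s,interpolation=cv2.INTER_CUBIC))
crop(b,"t_fix",230,120,390,220)
crop(a,"s_fix",100,170,270,290)
crop(b,"t_st",125,125,195,240)
crop(a,"s_st",310,170,400,300)
```

```text
t_fix 5.0
s_fix 4.705882352941177
t_st 5.217391304347826
s_st 4.615384615384615
```

View pics/t_fix.png

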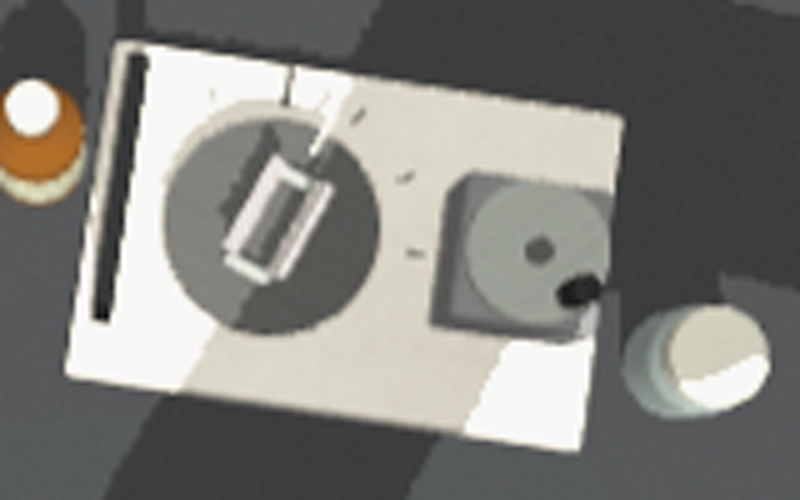

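View pics/s_fix.png

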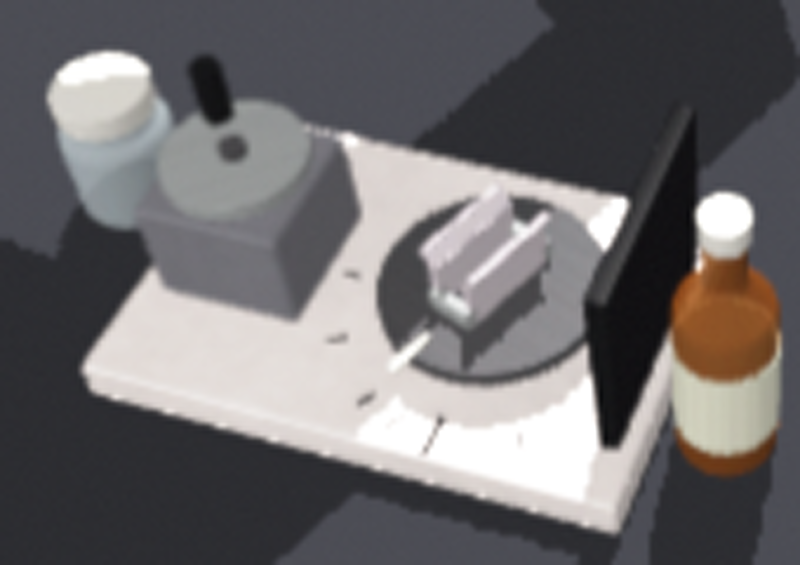

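View pics/t_st.png

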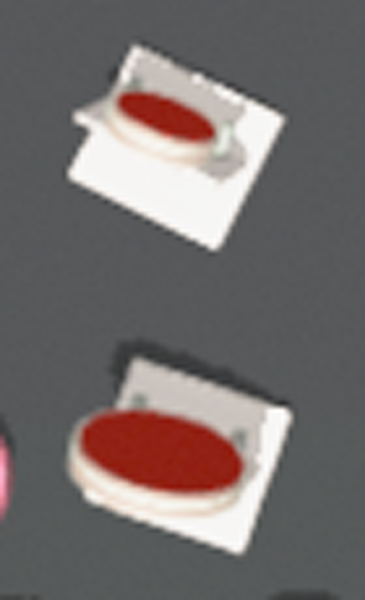

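View pics/s_st.png

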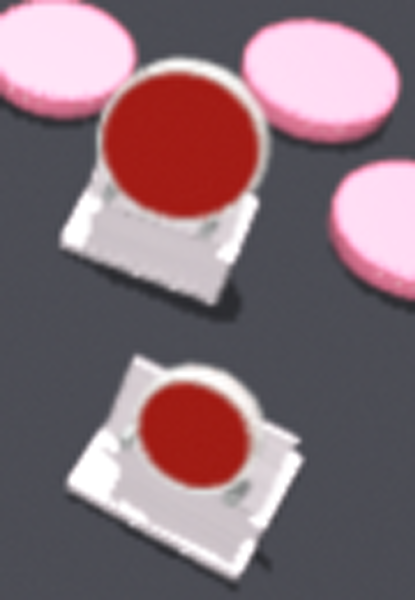

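```bash
cat > h.py <<'E'
import numpy as np, cv2, json
from scipy.optimize import least_squares
CAL={
"scene":dict(fx=359.3395052897408,cx=254.49852203352043,cy=201.09193603476433,k=0.03668416,rvec=[ 1.67633729,1.89844482,-0.76599084],tvec=[-0.01924419,-0.29308794,1.28631566]),
"top":dict(fx=400.13988146507154,cx=249.75783041616995,cy=190.93199335679117,k=-0.03218578,rvec=[ 2.16581797,-2.22226325,0.08099691],tvec=[0.07396083,0.48904745,1.1040802])}
def KD(c):
    c=CAL[c]; return np.array([[c["fx"],0,c["cx"]],[0,c["fx"],c["cy"]],[0,0,1.]]),np.array([c["k"],0,0,0,0.]),np.array(c["rvec"]),np.array(c["tvec"])
def proj(c,P):
    K,D,r,t=KD(c); return cv2.projectPoints(np.asarray(P,float).reshape(-1,1,3),r,t,K,D)[0].reshape(-1,2)
def ray(c,uv,z):
    K,D,r,t=KD(c); R=cv2.Rodrigues(r)[0]
    n=cv2.undistortPoints(np.array([[uv]],float),K,D)[0,0]
    d=R.T@np.array([n[0],n[1],1]); o=-R.T@t
    return o+d*(z-o[2])/d[2]
def place(p,P):
    P=np.asarray(P,float); c,s=np.cos(p[2]),np.sin(p[2])
    return np.c_[p[0]+c*P[:,0]-s*P[:,1],p[1]+s*P[:,0]+c*P[:,1],P[:,2]]
def fit(obs,x0):
    # obs list (cam,uv,P)
    def f(p): return np.concatenate([proj(c,place(p,[P]))[0]-uv for c,uv,P in obs])
    r=least_squares(f,x0,loss="soft_l1"); return r.x,f(r.x).reshape(-1,2)
def unz(n,xy):
    s,x0,y0=dict(t_fix=(5.0,230,120),s_fix=(800/170,100,170),t_st=(600/115,125,125),s_st=(600/130,310,170))[n]
    return np.array([(xy[0]+.5)/s-.5+x0,(xy[1]+.5)/s-.5+y0])
E
cat > m.py <<'E'
from h import *
for c in CAL:
    K,D,r,t=KD(c); print(c,-cv2.Rodrigues(r)[0].T@t)
m=lambda a,r:(r*np.cos(np.radians(a))/1e3,r*np.sin(np.radians(a))/1e3,.025)
T=[((118,40),(.095,.1,.025)),((624,118),(.095,-.19,.025)),((580,452),(-.095,-.19,.025)),((67,377),(-.095,.1,.025)),
((288,104),m(0,71)),((291,66),m(0,93)),((352,122),m(-30,71)),((366,109),m(-30,93)),((397,181),m(-60,71)),((413,174),m(-60,93)),((407,252),m(-90,71)),((424,255),m(-90,93)),((540,251),(0,-.135,.105))]
S=[((85,370),(.095,-.19,.025)),((617,527),(.095,.1,.025)),((425,452),m(0,93)),((441,418),m(0,71)),((357,405),m(-30,93)),((375,395),m(-30,71)),((328,342),m(-60,93)),((347,336),m(-60,71)),((344,272),m(-90,93)),((360,276),m(-90,71)),((233,149),(0,-.135,.105))]
oT=[("top",unz("t_fix",a),b) for a,b in T]; oS=[("scene",unz("s_fix",a),b) for a,b in S]
for o in (oT,oS,oT+oS):
    p,r=fit(o,[.5,0,0]); print("FIX",p.round(4),np.degrees(p[2]).round(2)); print(r.round(1).tolist())
np.save("fix.npy",p)
inv=lambda w:(np.array([[np.cos(p[2]),np.sin(p[2])],[-np.sin(p[2]),np.cos(p[2])]])@(w[:2]-p[:2]))
for cam,n,pts in(("top","t_fix",[(318,153),(345,80)]),("scene","s_fix",[(432,328),(390,368)])):
    w=[inv(ray(cam,unz(n,q),.03)) for q in pts]; print("pointer",[(a.round(4),np.degrees(np.arctan2(a[1],a[0]))) for a in w])
for cam,n,q,z in(("top","t_fix",(590,287),.141),("top","t_fix",(566,298),.105),("scene","s_fix",(203,61),.141),("scene","s_fix",(220,121),.105)):
    w=inv(ray(cam,unz(n,q),z))-[0,-.135]; print("knob",w.round(4),np.hypot(*w),np.degrees(np.arctan2(w[1],w[0])))
# slot walls top z=.089
for q in [(275,155),(333,186),(283,280),(225,245)]: print("wall",inv(ray("top",unz("t_fix",q),.089)).round(4))
for nm,TT,SS in(("A",[((135,355),(.04,.045,.008)),((292,408),(.04,-.045,.008)),((242,553),(-.04,-.045,.008))],[((217,297),(.04,.045,.008)),((62,238),(.04,-.045,.008))]),
 ("B",[((135,43),(.04,.045,.008)),((286,120),(.04,-.045,.008)),((219,249),(-.04,-.045,.008)),((69,178),(-.04,.045,.008))],[((238,575),(.04,.045,.008)),((68,484),(.04,-.045,.008))])):
    oT=[("top",unz("t_st",a),b) for a,b in TT]; oS=[("scene",unz("s_st",a),b) for a,b in SS]
    for o in (oT,oS,oT+oS):
        q,r=fit(o,[.4,.3,-.3]); print("ST",nm,q.round(4),np.degrees(q[2]).round(2),r.round(1).tolist())
    np.save(f"st{nm}.npy",q)
for cam,q,z in(("top",unz("t_fix",(32,107)),.17),("top",unz("t_fix",(717,352)),.085)): print("bottle/jar",ray(cam,q,z).round(3))
E
python3 m.py
```

```text
scene [1.09007902 0.15949612 0.72606306]
top [0.42005853 0.07392907 1.13212898]
FIX [ 0.5576 -0.0337 -0.1753] -10.04
[[-0.4, -0.3], [0.5, -0.4], [0.4, -0.2], [-0.3, -0.8], [-0.3, 0.6], [0.2, 0.5], [-1.1, 2.2], [1.0, -1.2], [-2.2, 0.9], [1.9, -0.5], [-2.6, -0.3], [1.8, 0.3], [0.0, 0.0]]
FIX [ 0.5566 -0.0322 -0.1778] -10.19
[[-1.1, -0.9], [-0.3, -3.4], [-0.1, 0.6], [0.4, 0.2], [-1.6, 1.4], [2.4, -1.7], [-1.9, 0.2], [3.2, -0.1], [-1.3, -0.2], [3.3, 0.9], [0.5, 0.5]]
FIX [ 0.557  -0.0331 -0.1746] -10.01
[[-0.6, -0.1], [0.3, -0.2], [0.2, -0.0], [-0.5, -0.5], [-0.5, 0.8], [-0.0, 0.7], [-1.3, 2.4], [0.7, -1.0], [-2.4, 1.1], [1.7, -0.3], [-2.8, -0.1], [1.6, 0.5], [-0.2, 0.2], [-1.6, -0.6], [-0.5, -3.3], [-0.4, 0.8], [0.1, 0.4], [-2.0, 1.6], [2.0, -1.6], [-2.3, 0.4], [2.8, 0.1], [-1.8, -0.0], [2.8, 1.1], [0.0, 0.7]]
pointer [(array([ 0.0477, -0.0213]), np.float64(-24.02003375875532)), (array([ 0.0907, -0.0304]), np.float64(-18.536934864649083))]
pointer [(array([ 0.0231, -0.0259]), np.float64(-48.33083532000067)), (array([ 0.0527, -0.0358]), np.float64(-34.175715230379474))]
knob [-0.0189 -0.
[... 213 characters left out ...]
424 -136.08083225714546
wall [0.0325 0.0065]
wall [ 0.0208 -0.026 ]
wall [-0.0324 -0.007 ]
wall [-0.0186  0.0257]
ST A [ 0.4401  0.3125 -0.3565] -20.43 [[-0.0, 0.1], [0.0, 0.3], [0.0, -0.4]]
ST A [ 0.4373  0.3147 -0.3695] -21.17 [[0.0, 0.0], [-0.0, -0.0]]
ST A [ 0.4392  0.3131 -0.353 ] -20.23 [[-0.3, 0.5], [-0.2, 0.6], [-0.1, -0.1], [-0.2, 0.4], [-0.5, 0.8]]
ST B [ 0.6059  0.3166 -0.4796] -27.48 [[0.3, 0.6], [-0.3, -0.4], [-0.2, 0.1], [0.2, -0.2]]
ST B [ 0.6054  0.3181 -0.4689] -26.87 [[0.1, 0.1], [-0.1, -0.1]]
ST B [ 0.6058  0.3173 -0.472 ] -27.04 [[-0.0, 0.7], [-0.6, -0.5], [-0.3, 0.1], [-0.0, 0.0], [-0.3, 0.2], [-0.5, -0.0]]
bottle/jar [0.603 0.093 0.17 ]
bottle/jar [ 0.481 -0.263  0.085]
```

Run:
```python
from h import *
q=np.load("stA.npy"); print(q)
yaw=q[2]; t=np.radians(25)
u=np.array([np.cos(yaw),np.sin(yaw)])
ax=np.array([*(u*np.cos(t)),np.sin(t)]); up=np.array([*(-u*np.sin(t)),np.cos(t)]); sd=np.cross(up,ax)
c=np.array([*(q[:2]-.01*u),.066])
for cam in("scene","top"):
    im=cv2.imread(f"pics/{cam}0.png").astype(int)
    m=((im[...,2]>110)&(im[...,1]<60)&(im[...,0]<60)).astype(np.uint8)
    n,l,s,ce=cv2.connectedComponentsWithStats(m)
    print(cam,[(s[i].tolist(),ce[i].round(1)) for i in range(1,n) if s[i,4]>80])
    print("pred front centre",proj(cam,[c+ax*.0075]),proj(cam,[c]))
    # bias per axis
    th=np.linspace(0,2*np.pi,60); P=[c+ax*.0075+.04*(np.cos(a)*sd+np.sin(a)*up) for a in th]
    pp=proj(cam,P); print(pp.min(0),pp.max(0),pp.mean(0))
```

```text
[ 0.43916916  0.31309391 -0.35302872]
scene [([333, 187, 32, 30, 757], array([348.7, 201.1])), ([341, 254, 22, 21, 369], array([351.6, 263.9]))]
pred front centre [[348.66060137 200.82698929]] [[349.2355388 199.9742343]]
[332.80317217 185.47598902] [365.16068693 215.82730202] [349.08335598 200.83027948]
top [([487, 86, 25, 28, 591], array([499.9,  99.1])), ([148, 143, 18, 9, 85], array([156.3, 146.8])), ([141, 204, 30, 15, 328], array([155.5, 211.2]))]
pred front centre [[155.17899938 212.60895189]] [[154.594175   215.04351132]]
[139.89290172 205.15622363] [170.12782593 220.4836692 ] [154.86227087 212.63113541]
```

>>> apply_moves(moves="4 4 4 0.12 8.7; 8 8 5 0.24 8.7; 12 12 5 0.36 8.7; 15 15 5 0.48 8.7; 18 18 5 0.6 8.7; 20 22 5 0.72 8.7; 21 26 5 0.84 8.7; 22 30 5 0.874 8.7", newtons=6)

```text
t: 1.77
eef_pos: [0.4094, -0.3387, 0.2725]
orientation: [0.001, 0.82, 0.573, 0.0]
force: [1.7, -0.1, -0.1]
finger_gap: 0.087
```

>>> apply_moves(moves="1 4 1 0 6; 2 8 1 0 6; 2 12 1 0 6; 2 16 1 0 6; 2 20 1 0 6; 2 24 1 0 6; 2 28 1 0 6; 2 32 1 0 6")

```text
t: 2.43
eef_pos: [0.4276, -0.0184, 0.2825]
orientation: [0.0, 0.822, 0.57, 0.0]
force: [1.3, 0.4, 0.1]
finger_gap: 0.0599
```

>>> apply_moves(moves="0 4 0 0 6; 0 8 0 0 6; 0 12 0 0 6; 0 16 0 0 6; 0 20 0 0 6; 0 24 0 0 6; 0 28 0 0 6; -1 32 0 0 6")

```text
t: 3.1
eef_pos: [0.4186, 0.3022, 0.2825]
orientation: [0.0, 0.821, 0.57, 0.001]
force: [0.1, 0.8, 0.3]
finger_gap: 0.0604
```

Run:
```python
from plant import robot
s=robot.state(); print(s["t"],s["eef_pos"],s["orientation"],s["finger_gap"],s["q"])
```

```text
3.1 [0.41860851 0.3021852  0.2825284 ] [1.63453619e-04 8.21445750e-01 5.70286098e-01 7.86487201e-04] 0.06037986927892826 [ 6.02400770e-01  1.92037360e-01  1.80971722e+00 -3.52347299e-04
  1.13826368e+00  9.59635892e-01]
```

>>> apply_moves(moves="0.3 1.8 0 0 6; 0.3 1.8 -4 0 6; 0.3 1.8 -8 0 6; 0.3 1.8 -12 0 6; 0.3 1.8 -15 0 6; 0.3 1.8 -15 0 6")

```text
t: 3.6
eef_pos: [0.4175, 0.3155, 0.1269]
orientation: [0.0, 0.821, 0.57, -0.005]
force: [-0.4, -0.2, -0.4]
finger_gap: 0.0601
```

```bash
cat > look.py <<'E'
import sys
from plant import robot
import cv2,numpy as np
out=[]
tag=sys.argv[1]
for n,box in (("scene",eval(sys.argv[2])),("top",eval(sys.argv[3]))):
    if box is None: continue
    im=robot.read_camera(n)["image"]; cv2.imwrite(f"pics/{tag}_{n}_raw.png",im)
    x0,y0,x1,y1=box; s=min(395/(x1-x0),590/(y1-y0))
    c=cv2.resize(im[y0:y1,x0:x1],None,fx=s,fy=s,interpolation=cv2.INTER_CUBIC); print(n,s)
    out.append(c)
H=max(c.shape[0] for c in out)
cv2.imwrite(f"pics/{tag}.png",np.hstack([np.pad(c,((0,H-c.shape[0]),(0,0),(0,0))) for c in out]))
print(robot.state()["t"])
E
python3 look.py a1 "(310,140,400,280)" "(120,150,200,270)"
```

```text
scene 4.214285714285714
top 4.916666666666667
3.7
```

View pics/a1.png

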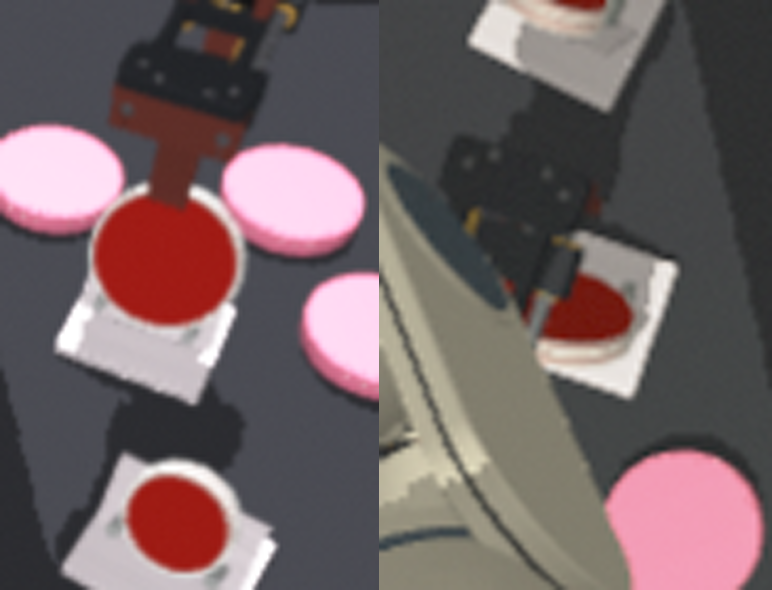

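```bash
python3 -c "
from plant import robot
s=robot.state(); print(s['t'],s['eef_pos'],s['orientation'],s['joint_vel'].round(3))"
```

```text
3.7 [0.42076707 0.31765033 0.13201825] [ 5.93150993e-06  8.21428394e-01  5.70310736e-01 -1.02832626e-03] [-0.005 -0.046 -0.035  0.001  0.003 -0.002]
```

>>> apply_moves(moves="0.1 0.1 -2 0 6; 0.1 0.1 -4 0 6; 0.1 0.1 -5.5 0 6; 0.1 0.1 -6 0 6; 0.1 0.1 -6 0 6; 0.1 0.1 -6 0 6")

```text
t: 4.2
eef_pos: [0.4232, 0.3196, 0.074]
orientation: [-0.0, 0.821, 0.57, 0.001]
force: [0.9, -0.3, 0.7]
finger_gap: 0.0599
```

```bash
python3 look.py a2 "(310,140,400,280)" "(120,150,200,270)"; python3 -c "
from plant import robot
s=robot.state(); print(s['t'],s['eef_pos'],s['force'])"
```

```text
scene 4.214285714285714
top 4.916666666666667
4.3
4.3 [0.4231201  0.31958645 0.07395912] [-0.10134319 -0.08009722  0.15543664]
```

View pics/a2.png

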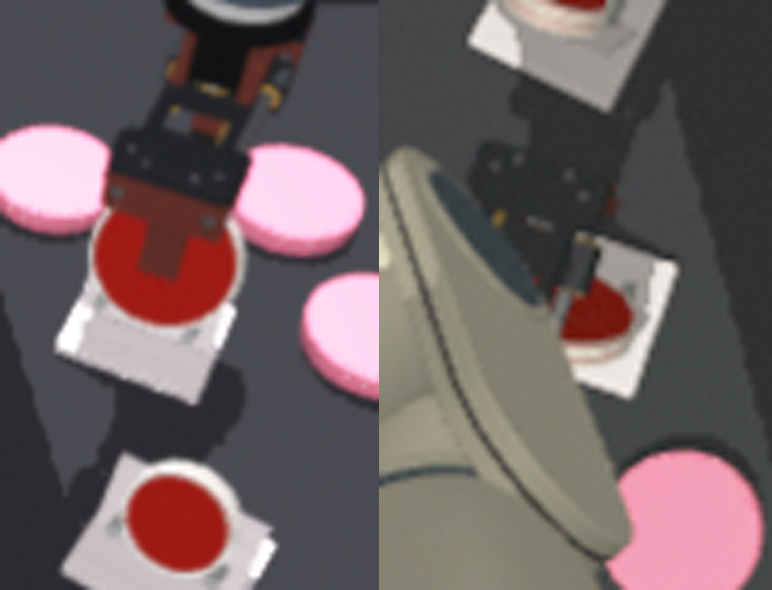

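>>> apply_moves(moves="0.3 -0.1 0 0 4.6; 0.65 -0.25 0 0 3.8; 1.0 -0.4 0 0 3.0; 1.4 -0.5 0 0 2.4; 1.7 -0.6 0 0 1.9; 1.8 -0.7 0 0 1.4; 1.8 -0.7 0 0 1.2; 1.8 -0.7 0 0 1.2")

```text
t: 4.97
eef_pos: [0.4407, 0.3117, 0.0722]
orientation: [0.0, 0.821, 0.57, 0.0]
force: [1.9, -1.8, -0.7]
finger_gap: 0.0203
```

```bash
python3 look.py a3 "(310,140,400,280)" "(120,150,200,270)"; python3 -c "
from plant import robot
s=robot.state(); print(s['t'],s['eef_pos'],s['force'],s['finger_gap'])"
```

```text
scene 4.214285714285714
top 4.916666666666667
5.0667
5.0667 [0.44049568 0.31174252 0.07224914] [ 2.13663431 -0.45982489  0.20538332] 0.020585137140842077
```

View pics/a3.png

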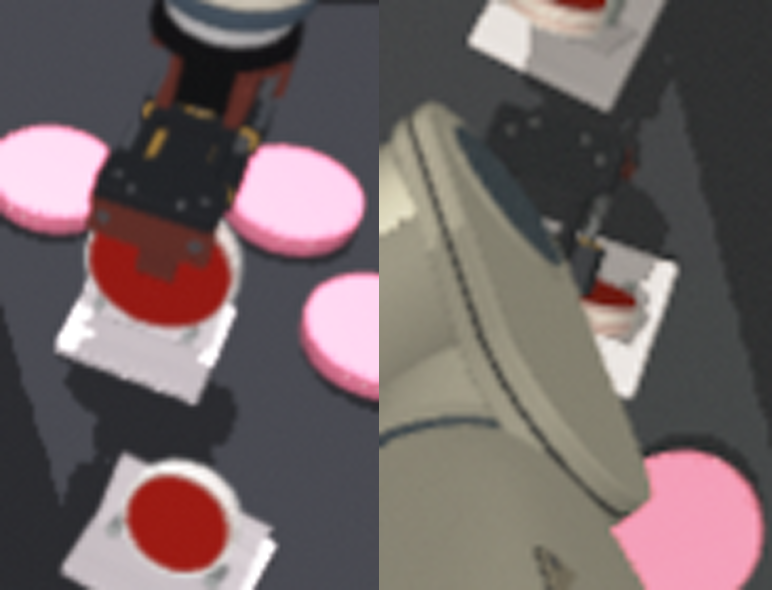

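>>> apply_moves(moves="0.3 -0.1 0.1 0 1.2; 0.5 -0.2 0.3 0 1.2; 0.7 -0.25 0.5 0 1.2; 0.7 -0.25 0.8 0 1.2; 0.7 -0.25 1.2 0 1.2; 0.7 -0.25 1.2 0 1.2", newtons=8)

```text
t: 5.57
eef_pos: [0.4468, 0.3095, 0.0849]
orientation: [-0.0, 0.821, 0.57, 0.0]
force: [-0.6, 0.8, -1.1]
finger_gap: 0.0152
```

```bash
python3 look.py a4 "(310,140,400,280)" "(120,150,200,270)"; python3 -c "
from plant import robot
s=robot.state(); print(s['t'],s['eef_pos'],s['force'],s['finger_gap'])"
```

```text
scene 4.214285714285714
top 4.916666666666667
5.6667
5.6667 [0.44675096 0.30941905 0.08442089] [-0.91905937  0.38697822 -0.60861105] 0.015030560057971909
```

View pics/a4.png

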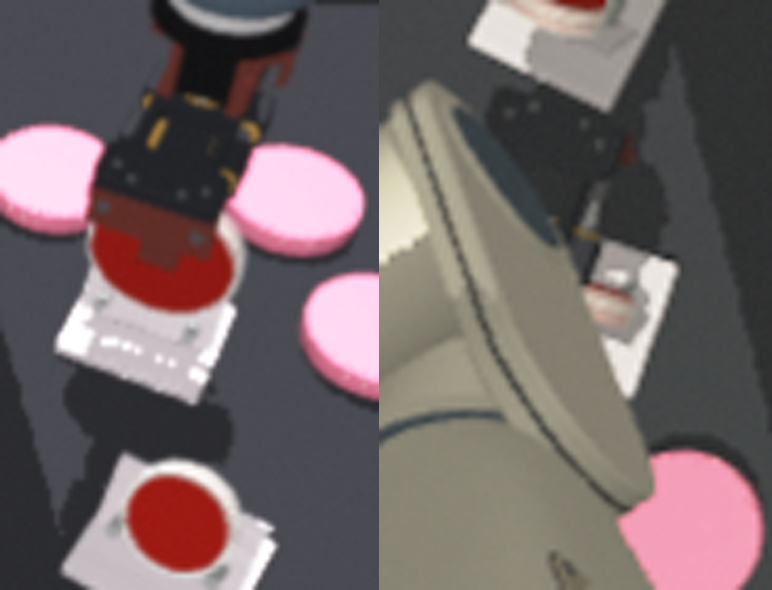

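>>> apply_moves(moves="0 0 1 0 1.2; 0 0 3 0 1.2; 0 0 6 0 1.2; 0 0 9.5 0 1.2; 0 0 13 0 1.2; 0 0 16.5 0 1.2; 0 -1.5 19 0.1 1.2; 0 -4 20 0.2 1.2", newtons=18)

```text
t: 6.33
eef_pos: [0.4485, 0.2712, 0.2891]
orientation: [0.0, 0.758, 0.652, 0.004]
force: [-0.3, -0.1, -0.7]
finger_gap: 0.015
```

>>> apply_moves(moves="0.5 -3.5 0 0.12 1.2; 1.5 -7 0 0.24 1.2; 3 -10.5 0 0.36 1.2; 4 -14 0 0.48 1.2; 5 -17.5 0 0.6 1.2; 6 -20.5 0 0.72 1.2; 7 -23.5 0 0.84 1.2; 8 -26 0 0.96 1.2")

```text
t: 7.0
eef_pos: [0.5268, 0.0073, 0.2849]
orientation: [0.0, 0.384, 0.923, -0.0]
force: [1.6, -0.1, -0.5]
finger_gap: 0.0151
```

```bash
python3 -c "
from plant import robot
import numpy as np
s=robot.state(); o=s['orientation'];print(s['t'],s['eef_pos'],s['force'],s['finger_gap'],np.degrees(2*np.arctan2(o[2],o[1]))-90,s['q'])"
```

```text
7.0 [0.52683851 0.00726798 0.2848652 ] [ 1.57471856 -0.05469914 -0.54350329] 0.015096033862023944 44.7969760160469 [-8.71758909e-03  2.07240584e-01  1.78466130e+00 -1.40100674e-04
  1.14958358e+00 -7.90515040e-01]
```

>>> apply_moves(moves="1.5 -2 0 0.12 1.2; 3 -4 -2 0.232 1.2; 3 -4 -4.5 0.232 1.2; 3 -4 -7 0.232 1.2; 3 -4 -7 0.232 1.2; 3 -4 -7 0.232 1.2")

```text
t: 7.5
eef_pos: [0.556, -0.0306, 0.2138]
orientation: [-0.002, 0.277, 0.961, -0.0]
force: [-0.2, 0.1, 0.1]
finger_gap: 0.0151
```

```bash
python3 look.py b1 "(120,120,270,290)" "(230,110,360,220)"; python3 -c "
from plant import robot
import numpy as np
s=robot.state(); o=s['orientation'];print(s['t'],s['eef_pos'],s['force'],s['finger_gap'],np.degrees(2*np.arctan2(o[2],o[1]))-90)"
```

```text
scene 2.6333333333333333
top 3.0384615384615383
7.6
7.6 [ 0.55770561 -0.03047132  0.21581784] [ 0.87165953  0.15802185 -0.86547093] 0.015015293401041548 57.8049738178301
```

View pics/b1.png

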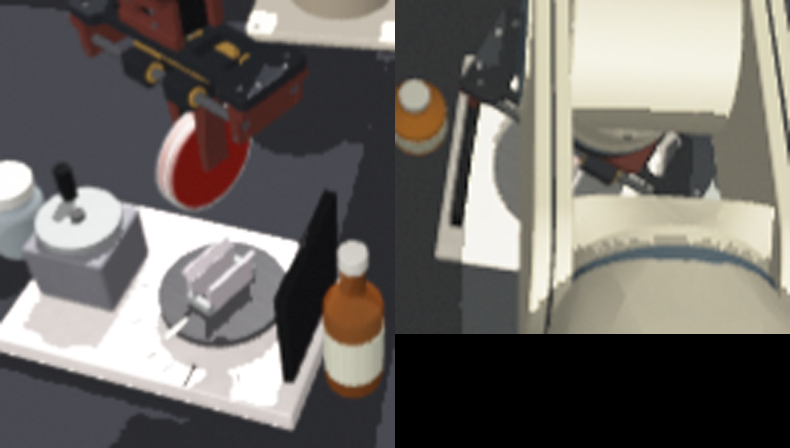

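```bash
cat > ov.py <<'E'
from h import *
from plant import robot
import sys
img=cv2.imread(sys.argv[1]); cam="scene"
dh=float(sys.argv[2]); dz=float(sys.argv[3]); st=float(sys.argv[4])
s=robot.state(); o=s["orientation"]; yaw=2*np.arctan2(o[2],o[1])-np.pi/2
t=s["eef_pos"]; print(t,np.degrees(yaw),s["t"])
ax=np.array([np.cos(yaw),np.sin(yaw),0]); h=np.array([-ax[1],ax[0],0])
c=t+h*dh+[0,0,dz]; x0,y0,x1,y1=140,140,270,270; S=800/130*.75
big=cv2.resize(img[y0:y1,x0:x1],None,fx=S,fy=S,interpolation=cv2.INTER_CUBIC)
def pl(P,col,cl=True):
    q=(proj(cam,P)-[x0,y0]+.5)*S-.5
    cv2.polylines(big,[np.round(q*8).astype(np.int32)],cl,col,1,cv2.LINE_AA,3)
th=np.linspace(0,2*np.pi,73)
if dz<9:
  for o_ in(-.0075,.0075): pl([c+ax*o_+.045*(np.cos(a)*h+np.sin(a)*np.array([0,0,1])) for a in th],(0,255,0))
f=np.load("fix.npy"); p=[.5575,-.0335,np.radians(-10.0+st)]
for yy in(-.00925,.00925): pl(place(p,[(-.028,yy,.089),(.028,yy,.089),(.028,yy,.053),(-.028,yy,.053)]),(255,0,0))
pl(place(p,[(.0,0,.03),(.07,0,.03)]),(0,0,255))
cv2.imwrite(sys.argv[5],big)
E
python3 ov.py pics/b1_scene_raw.png 0 -0.004 -20.7 pics/ov1.png
```

```text
[ 0.55770561 -0.03047132  0.21581784] 57.80497381783011 7.6
```

View pics/ov1.png

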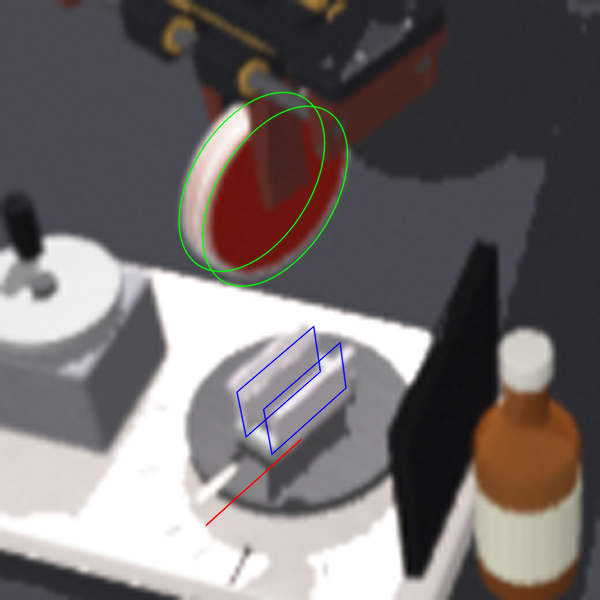

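Run:
```python
from h import *
out=[]
for st in(-20.7,-26):
    img=cv2.imread("pics/b1_scene_raw.png"); x0,y0,x1,y1=175,200,235,255; S=400/60
    big=cv2.resize(img[y0:y1,x0:x1],None,fx=S,fy=S,interpolation=cv2.INTER_CUBIC)
    def pl(P,col,cl=True):
        q=(proj("scene",P)-[x0,y0]+.5)*S-.5
        cv2.polylines(big,[np.round(q*8).astype(np.int32)],cl,col,1,cv2.LINE_AA,3)
    p=[.5565,-.0325,np.radians(-10.0+st)]
    for yy in(-.00925,.00925): pl(place(p,[(-.028,yy,.089),(.028,yy,.089),(.028,yy,.053),(-.028,yy,.053)]),(255,0,0))
    for z in(.03,.04):pl(place(p,[(.0,0,z),(.07,0,z)]),(0,0,255))
    a=np.linspace(0,6.28,60)
    for z in(.03,.04):pl(np.c_[p[0]+.06*np.cos(a),p[1]+.06*np.sin(a),0*a+z],(0,255,255))
    out.append(big)
cv2.imwrite("pics/ov2.png",np.hstack(out))
```

```text
(no output)
```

View pics/ov2.png

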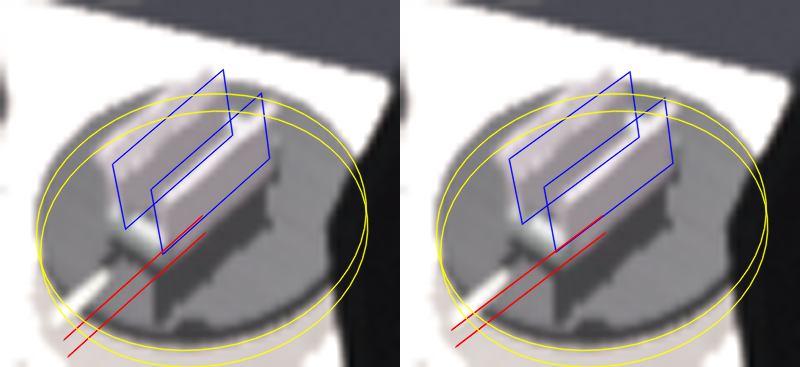

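Run:
```python
from h import *
p=[.5575,-.0335,np.radians(-10.0)]
inv=lambda w:(np.array([[np.cos(p[2]),np.sin(p[2])],[-np.sin(p[2]),np.cos(p[2])]])@(w[:2]-p[:2]))
for z in(.03,.04,.05,.06):
    for cam,u in(("top",unz("t_fix",(318,153))),("top",unz("t_fix",(329,123))),("scene",np.array([175+110/6.67,200+270/6.67])),("scene",np.array([175+62/6.67,200+318/6.67]))):
        a=inv(ray(cam,u,z)); print(z,cam,a.round(4),np.degrees(np.arctan2(a[1],a[0])).round(1),end=" | ")
    print()
b=cv2.imread("pics/top0.png"); cv2.imwrite("pics/tp.png",cv2.resize(b[130:190,260:320],None,fx=10,fy=10,interpolation=cv2.INTER_CUBIC))
```

```text
0.03 top [ 0.0472 -0.0209] -23.9 | 0.03 top [ 0.0648 -0.0246] -20.8 | 0.03 scene [ 0.0258 -0.0239] -42.9 | 0.03 scene [ 0.0505 -0.0315] -31.9 | 
0.04 top [ 0.0453 -0.02  ] -23.8 | 0.04 top [ 0.0628 -0.0237] -20.6 | 0.04 scene [ 0.0325 -0.0195] -31.0 | 0.04 scene [ 0.0569 -0.0269] -25.4 | 
0.05 top [ 0.0435 -0.0191] -23.6 | 0.05 top [ 0.0608 -0.0227] -20.5 | 0.05 scene [ 0.0392 -0.0151] -21.1 | 0.05 scene [ 0.0632 -0.0224] -19.5 | 
0.06 top [ 0.0417 -0.0181] -23.5 | 0.06 top [ 0.0588 -0.0217] -20.3 | 0.06 scene [ 0.0458 -0.0107] -13.2 | 0.06 scene [ 0.0695 -0.0179] -14.5 |
```

View pics/tp.png

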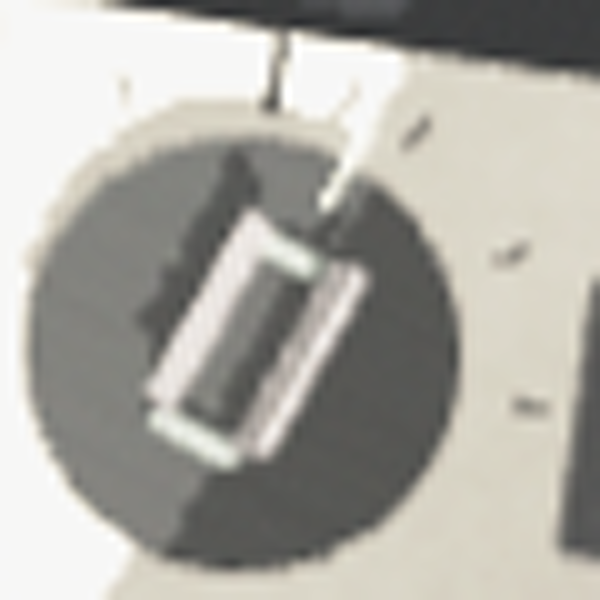

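>>> apply_moves(moves="-0.1 -0.25 -2 0.026 1.2; -0.1 -0.25 -4 0.026 1.2; -0.1 -0.25 -6 0.026 1.2; -0.1 -0.25 -6.8 0.026 1.2; -0.1 -0.25 -6.8 0.026 1.2; -0.1 -0.25 -6.8 0.026 1.2")

```text
t: 8.1
eef_pos: [0.5568, -0.033, 0.1474]
orientation: [0.001, 0.265, 0.964, 0.0]
force: [-0.4, -0.6, -0.7]
finger_gap: 0.0153
```

```bash
python3 look.py b2 "(170,170,240,250)" None;python3 ov.py pics/b2_scene_raw.png 0 -0.003 -20.7 pics/ov3.png
```

```text
scene 5.642857142857143
8.15
[ 0.55708375 -0.03303184  0.14779671] 59.29593144236385 8.15
```

View pics/b2.png

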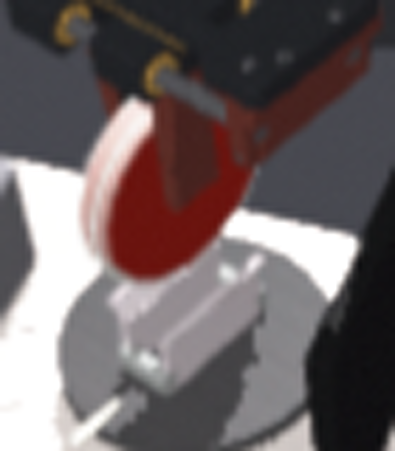

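View pics/ov3.png

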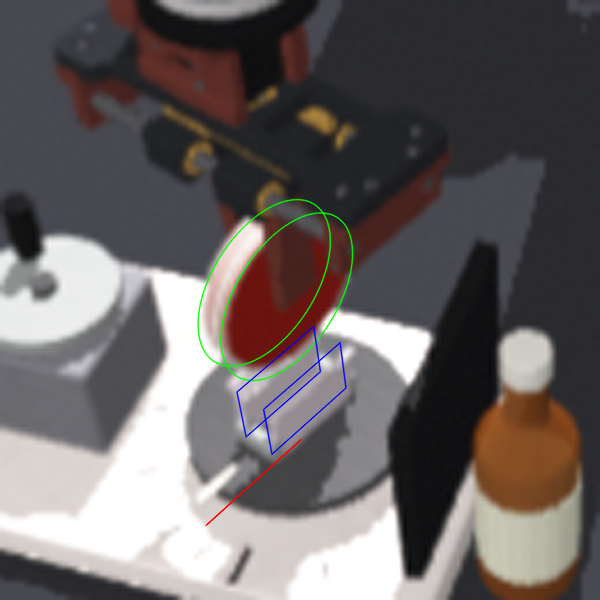

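>>> apply_moves(moves="0 0 -0.4 0 1.2; 0 0 -0.8 0 1.2; 0 0 -1.2 0 1.2; 0 0 -1.6 0 1.2; 0 0 -1.8 0 1.2; 0 0 -1.8 0 1.2")

```text
t: 8.65
eef_pos: [0.5556, -0.0332, 0.1276]
orientation: [-0.001, 0.265, 0.964, -0.0]
force: [-0.5, -0.2, -1.2]
finger_gap: 0.0151
```

```bash
python3 look.py b3 "(170,170,240,250)" None; python3 -c "
from plant import robot
s=robot.state(); print(s['t'],s['eef_pos'],s['force'],s['torque'],s['finger_gap'])"
```

```text
scene 5.642857142857143
8.7
8.7 [ 0.55575851 -0.03317389  0.12781103] [-0.2984775   0.09797554 -0.61457236] [-0.01536501 -0.16782865  0.02417028] 0.015179338693030888
```

View pics/b3.png

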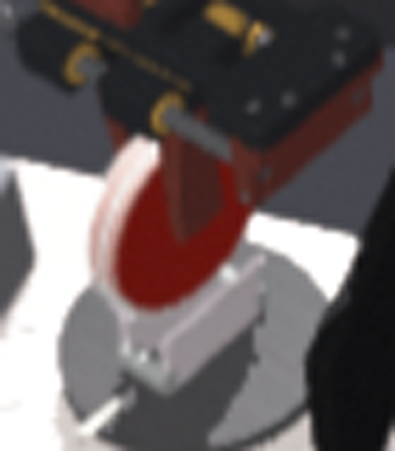

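>>> apply_moves(moves="0.1 0 -0.4 0 1.2; 0.1 0 -0.8 0 1.2; 0.1 0 -1.2 0 1.2; 0.1 0 -1.5 0 1.2; 0.1 0 -1.5 0 1.2")

```text
t: 9.12
eef_pos: [0.5565, -0.0331, 0.1123]
orientation: [-0.001, 0.265, 0.964, -0.0]
force: [0.6, 0.2, -1.2]
finger_gap: 0.015
```

```bash
python3 look.py b4 "(170,170,240,250)" None; python3 -c "
from plant import robot
s=robot.state(); print(s['t'],s['eef_pos'],s['force'],s['torque'],s['finger_gap'])"
```

```text
scene 5.642857142857143
9.1667
9.1667 [ 0.55667067 -0.03314494  0.11268954] [ 0.90462721 -0.36138874 -1.80299825] [ 0.09724043 -0.15756166  0.01862071] 0.01467070405236702
```

View pics/b4.png

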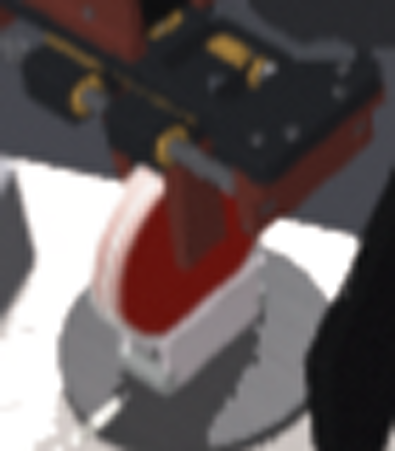

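>>> apply_moves(moves="0 0 -0.2 0 1.2; 0 0 -0.4 0 1.2; 0 0 -0.6 0 1.2; 0 0 -0.8 0 1.2; 0 0 -0.8 0 1.2")

```text
t: 9.58
eef_pos: [0.5568, -0.0332, 0.1048]
orientation: [-0.0, 0.265, 0.964, -0.0]
force: [-1.0, -0.8, -0.7]
finger_gap: 0.0151
```

```bash
python3 -c "
from plant import robot
s=robot.state(); print(s['t'],s['eef_pos'],s['force'],s['torque'],s['finger_gap'])"
```

```text
9.5833 [ 0.5567678  -0.03315606  0.10480032] [-1.01837831 -0.83011447 -0.67023146] [ 0.02931776 -0.12178817 -0.03174225] 0.015136146992291747
```

>>> apply_moves(moves="0 0 -0.1 0 1.2; 0 0 -0.2 0 1.2; 0 0 -0.3 0 1.2; 0 0 -0.3 0 1.2")

```text
t: 9.92
eef_pos: [0.5569, -0.0332, 0.102]
orientation: [-0.0, 0.265, 0.964, -0.0]
force: [0.2, -0.2, 0.6]
finger_gap: 0.015
```

>>> apply_moves(moves="0 0 -0.1 0 1.2; 0 0 -0.2 0 1.2; 0 0 -0.2 0 1.2")

```text
t: 10.17
eef_pos: [0.5569, -0.0332, 0.1]
orientation: [-0.0, 0.265, 0.964, -0.0]
force: [0.4, 0.2, -1.4]
finger_gap: 0.0152
```

```bash
python3 look.py b5 "(170,170,240,250)" None; python3 -c "
from plant import robot
s=robot.state(); print(s['t'],s['eef_pos'],s['force'],s['torque'],s['finger_gap'])"; python3 ov.py pics/b5_scene_raw.png 0 -0.002 -20.7 pics/ov5.png
```

```text
scene 5.642857142857143
10.2167
10.2167 [ 0.55693552 -0.03317904  0.10010747] [ 0.98828029  1.20099939 -0.07907244] [ 0.02006854 -0.1507597   0.01762905] 0.014711146468523787
[ 0.55693552 -0.03317904  0.10010747] 59.271717394656584 10.2167
```

View pics/ov5.png

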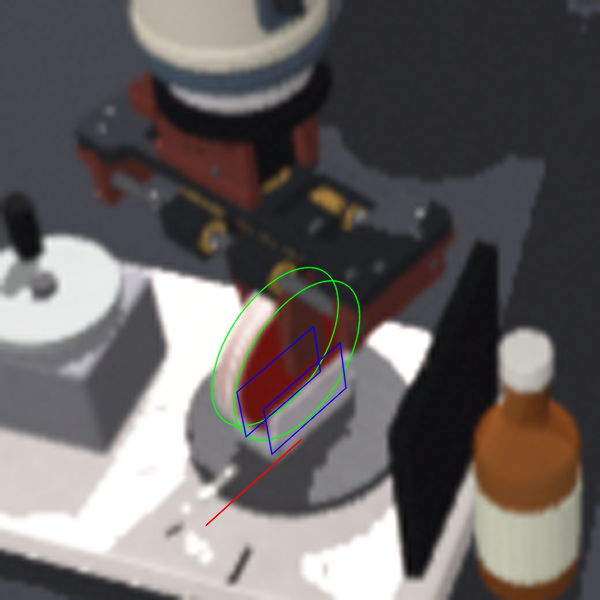

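>>> apply_moves(moves="0 0 -0.1 0 1.2; 0 0 -0.2 0 1.2; 0 0 -0.2 0 1.2")

```text
t: 10.47
eef_pos: [0.5578, -0.0333, 0.0987]
orientation: [0.001, 0.265, 0.964, 0.0]
force: [0.5, -1.0, 2.3]
finger_gap: 0.0148
```

>>> apply_moves(moves="0 0 -0.1 0 1.2; 0 0 -0.2 0 1.2; 0 0 -0.2 0 1.2")

```text
t: 10.72
eef_pos: [0.5581, -0.0334, 0.0983]
orientation: [0.001, 0.265, 0.964, 0.0]
force: [-3.8, -0.7, 18.7]
finger_gap: 0.015
```

>>> apply_moves(moves="0 0 0.2 0 1.2; 0 0 0.2 0 1.2; 0 0 0.2 0 1.8; 0 0 0.2 0 2.4; 0 0 0.2 0 3; 0 0 0.2 0 3.6; 0 0 0.2 0 3.6")

```text
t: 11.3
eef_pos: [0.5568, -0.0331, 0.0979]
orientation: [-0.0, 0.265, 0.964, -0.0]
force: [0.2, 0.2, -0.5]
finger_gap: 0.0357
```

```bash
python3 look.py b6 "(170,170,240,250)" None; python3 -c "
from plant import robot
s=robot.state(); print(s['t'],s['eef_pos'],s['force'],s['torque'],s['finger_gap'])"
```

```text
scene 5.642857142857143
11.35
11.35 [ 0.55685995 -0.03315121  0.09795648] [0.24506071 0.45604431 0.91213218] [ 0.03843827 -0.19102616  0.04535572] 0.03600980778926448
```

View pics/b6.png

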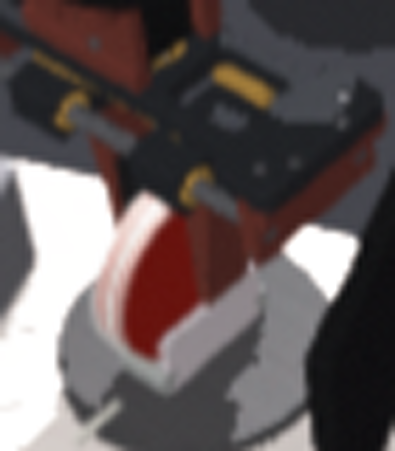

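>>> apply_moves(moves="0 0 1 0 3.6; 0 0 3 0 3.6; 0 0 5.5 0 3.6; 0 0 7.5 0 3.6; -1 -3 8 0 3.6; -2.3 -7 8 0 3.6; -3.6 -11 8 0 3.6; -4.6 -14.9 8 0 3.6")

```text
t: 12.02
eef_pos: [0.5103, -0.1833, 0.1793]
orientation: [0.0, 0.264, 0.964, -0.0]
force: [0.4, 0.2, 0.5]
finger_gap: 0.0359
```

```bash
python3 look.py c1 "(110,150,250,270)" "(230,120,390,220)"; python3 -c "
from plant import robot
s=robot.state(); print(s['t'],s['eef_pos'],s['force'],s['torque'],s['finger_gap'])"
```

```text
scene 2.8214285714285716
top 2.46875
12.1167
12.1167 [ 0.50989401 -0.18673568  0.17921365] [ 0.974527    0.91486742 -0.38995218] [ 0.05738853 -0.12888134 -0.00281838] 0.035445832683082386
```

View pics/c1.png

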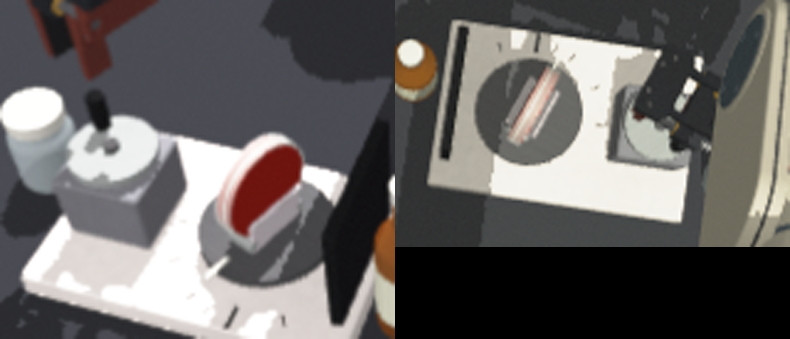

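```bash
cat > ov6.py <<'E'
from h import *
import sys
raw,stg,kang,out=sys.argv[1],float(sys.argv[2]),float(sys.argv[3]),sys.argv[4]
img=cv2.imread(raw); x0,y0,x1,y1=115,160,245,260; S=800/130
big=cv2.resize(img[y0:y1,x0:x1],None,fx=S,fy=S,interpolation=cv2.INTER_CUBIC)
def pl(P,col,cl=True):
    q=(proj("scene",P)-[x0,y0]+.5)*S-.5
    cv2.polylines(big,[np.round(q*8).astype(np.int32)],cl,col,1,cv2.LINE_AA,3)
p=[.557,-.033,np.radians(-10.0+stg)]; a=np.linspace(0,2*np.pi,73)
for y in(-.0075,.0075): pl(place(p,np.c_[.045*np.cos(a),0*a+y,.098+.045*np.sin(a)]),(0,255,0))
p=[.557,-.033,np.radians(-10.0)]
pl(place(p,np.c_[.038*np.cos(a),-.135+.038*np.sin(a),0*a+.104]),(0,255,255))
k=np.radians(kang)
for z in(.105,.141): pl(place(p,np.c_[.028*np.cos(k)+.008*np.cos(a),-.135+.028*np.sin(k)+.008*np.sin(a),0*a+z]),(255,0,255))
cv2.imwrite(out,big)
E
python3 ov6.py pics/c1_scene_raw.png -20.7 -137 pics/ov6.png; python3 -c "
from plant import robot
s=robot.state(); print(s['t'],s['eef_pos'])"
```

```text
12.1167 [ 0.50989401 -0.18673568  0.17921365]
```

View pics/ov6.png

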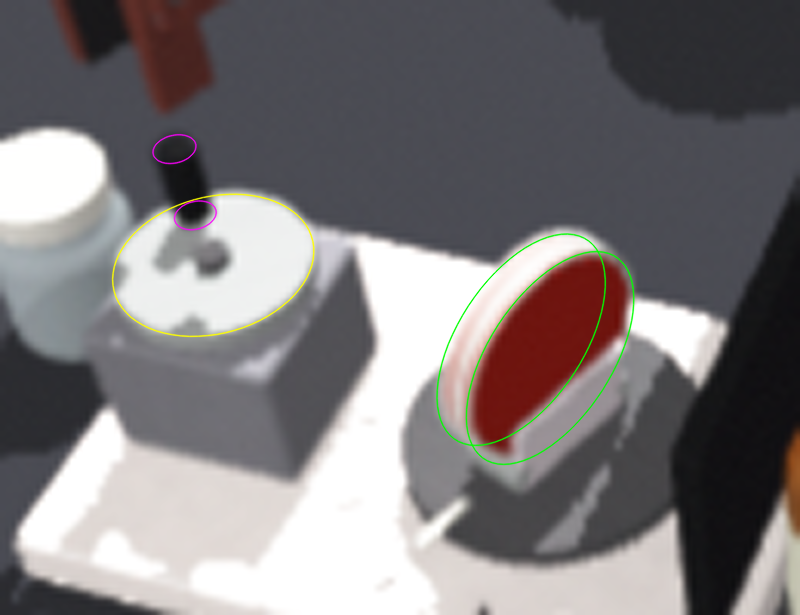

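>>> apply_moves(moves="0 0 -1 0 3.6; 0 0 -2 0 3.6; 0 0 -3 0 3.6", newtons=20)

```text
t: 12.37
eef_pos: [0.5111, -0.181, 0.1472]
orientation: [-0.0, 0.264, 0.964, 0.0]
force: [-0.6, -0.3, -0.6]
finger_gap: 0.036
```

>>> apply_moves(moves="0 0 -1.5 0 3.6; 0 0 -3 0 3.6; 0 0 -3.7 0 3.6; 0 0 -3.7 0 2.6; 0 0 -3.7 0 1.8; 0 0 -3.7 0 1.2; 0 0 -3.7 0 1.2")

```text
t: 12.95
eef_pos: [0.5115, -0.1821, 0.1118]
orientation: [0.0, 0.265, 0.964, -0.0]
force: [0.8, 0.6, -3.3]
finger_gap: 0.0159
```

```bash
python3 look.py c2 "(110,150,250,270)" None; python3 -c "
from plant import robot
s=robot.state(); print(s['t'],s['eef_pos'],s['force'],s['torque'],s['finger_gap'],s['q'])"
```

```text
scene 2.8214285714285716
13.0
13.0 [ 0.51144974 -0.18209961  0.1117425 ] [ 1.38494835  1.28536474 -1.63826292] [ 0.13985662 -0.28141405 -0.01310281] 0.015114749578918936 [-3.64051746e-01  4.61785234e-01  1.88563436e+00  1.96586728e-04
  7.93113901e-01 -1.39888269e+00]
```

View pics/c2.png

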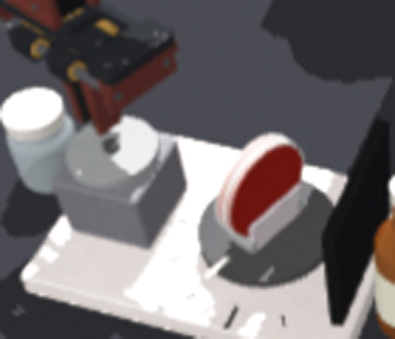

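Run:
```python
import numpy as np
th=-145.
for c in range(4):
    a0=np.radians(th); print(c,th)
    print("; ".join("%.2f %.2f 0 0 1.2"%(2.8*(np.cos(a)-np.cos(a0)),2.8*(np.sin(a)-np.sin(a0))) for a in a0+np.radians(15)*np.arange(1,9)))
    th+=120
```

```text
0 -145.0
0.49 -0.54 0 0 1.2; 1.11 -0.93 0 0 1.2; 1.81 -1.15 0 0 1.2; 2.54 -1.18 0 0 1.2; 3.25 -1.03 0 0 1.2; 3.90 -0.69 0 0 1.2; 4.44 -0.19 0 0 1.2; 4.83 0.42 0 0 1.2
1 -25.0
0.22 0.70 0 0 1.2; 0.25 1.43 0 0 1.2; 0.09 2.14 0 0 1.2; -0.24 2.79 0 0 1.2; -0.74 3.33 0 0 1.2; -1.35 3.72 0 0 1.2; -2.05 3.94 0 0 1.2; -2.78 3.97 0 0 1.2
2 95.0
-0.71 -0.16 0 0 1.2; -1.36 -0.50 0 0 1.2; -1.90 -0.99 0 0 1.2; -2.29 -1.61 0 0 1.2; -2.51 -2.30 0 0 1.2; -2.55 -3.03 0 0 1.2; -2.39 -3.75 0 0 1.2; -2.05 -4.40 0 0 1.2
3 215.0
0.49 -0.54 0 0 1.2; 1.11 -0.93 0 0 1.2; 1.81 -1.15 0 0 1.2; 2.54 -1.18 0 0 1.2; 3.25 -1.03 0 0 1.2; 3.90 -0.69 0 0 1.2; 4.44 -0.19 0 0 1.2; 4.83 0.42 0 0 1.2
```

>>> apply_moves(moves="0.5 -0.55 0 0 1.2; 1.1 -0.95 0 0 1.2; 1.8 -1.15 0 0 1.2; 2.55 -1.2 0 0 1.2; 3.25 -1.05 0 0 1.2; 3.9 -0.7 0 0 1.2; 4.45 -0.2 0 0 1.2; 4.85 0.4 0 0 1.2")

```text
t: 13.67
eef_pos: [0.5604, -0.1786, 0.1116]
orientation: [0.0, 0.265, 0.964, -0.0]
force: [-5.8, 0.4, 7.0]
finger_gap: 0.0154
```

```bash
python3 look.py c3 "(110,150,250,270)" None; python3 -c "
from plant import robot
s=robot.state(); print(s['t'],s['eef_pos'],s['force'],s['torque'],s['finger_gap'])"
```

```text
scene 2.8214285714285716
13.7167
13.7167 [ 0.56085076 -0.17748018  0.11165166] [-2.32089432  2.01907764  6.28562814] [0.30380308 0.18086095 0.05939245] 0.015622392743715886
```

View pics/c3.png

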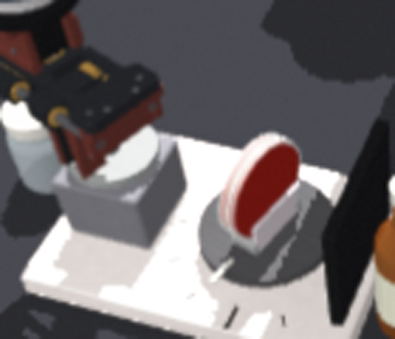

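>>> apply_moves(moves="0.2 0.7 0 0 1.2; 0.25 1.45 0 0 1.2; 0.1 2.15 0 0 1.2; -0.25 2.8 0 0 1.2; -0.75 3.35 0 0 1.2; -1.35 3.7 0 0 1.2; -2.05 3.95 0 0 1.2; -2.8 3.95 0 0 1.2")

```text
t: 14.38
eef_pos: [0.5325, -0.1388, 0.1117]
orientation: [0.002, 0.265, 0.964, -0.0]
force: [2.7, -4.2, 3.0]
finger_gap: 0.0154
```

>>> apply_moves(moves="-0.7 -0.15 0 0 1.2; -1.35 -0.5 0 0 1.2; -1.9 -1.0 0 0 1.2; -2.3 -1.6 0 0 1.2; -2.5 -2.3 0 0 1.2; -2.55 -3.0 0 0 1.2; -2.4 -3.75 0 0 1.2; -2.05 -4.4 0 0 1.2")

```text
t: 15.05
eef_pos: [0.5116, -0.1826, 0.1116]
orientation: [0.001, 0.266, 0.964, 0.001]
force: [6.7, 6.9, 5.7]
finger_gap: 0.0155
```

```bash
python3 look.py c4 "(110,150,250,270)" None; python3 -c "
from plant import robot
s=robot.state(); print(s['t'],s['eef_pos'],s['force'],s['torque'],s['finger_gap'])"
```

```text
scene 2.8214285714285716
15.1
15.1 [ 0.51237242 -0.18357288  0.11166352] [5.25927643 2.01462629 4.36196796] [ 0.37548634 -0.99855866  0.02236953] 0.015283559254534314
```

View pics/c4.png

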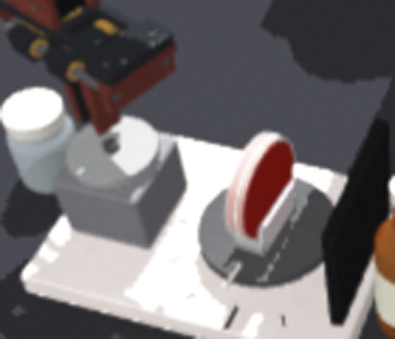

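>>> apply_moves(moves="0.5 -0.55 0 0 1.2; 1.1 -0.95 0 0 1.2; 1.8 -1.15 0 0 1.2; 2.55 -1.2 0 0 1.2; 3.25 -1.05 0 0 1.2; 3.9 -0.7 0 0 1.2; 4.45 -0.2 0 0 1.2; 4.85 0.4 0 0 1.2")

```text
t: 15.77
eef_pos: [0.5597, -0.1796, 0.1116]
orientation: [0.0, 0.265, 0.964, -0.0]
force: [0.9, -2.3, 6.9]
finger_gap: 0.0151
```

>>> apply_moves(moves="0.2 0.7 0 0 1.2; 0.2 0.7 0 0 1.2; 0.2 0.7 0 0 1.2")

```text
t: 16.02
eef_pos: [0.5624, -0.1716, 0.1117]
orientation: [0.001, 0.265, 0.964, 0.0]
force: [5.3, -1.0, 5.2]
finger_gap: 0.0159
```

```bash
python3 look.py c5 "(110,150,250,270)" "(230,120,390,220)"; python3 -c "
from plant import robot
s=robot.state(); print(s['t'],s['eef_pos'],s['force'],s['torque'],s['finger_gap'])"
```

```text
scene 2.8214285714285716
top 2.46875
16.1167
16.1167 [ 0.56231539 -0.1717965   0.11166007] [5.44207717 0.03924877 5.74767318] [ 0.12656569 -1.04858769  0.02749703] 0.015335099469269007
```

View pics/c5.png

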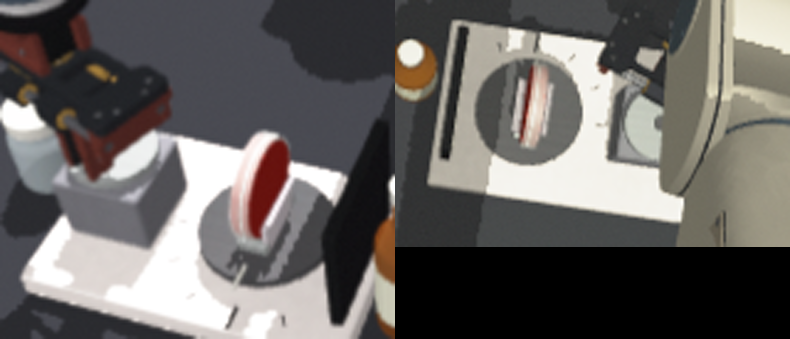

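>>> apply_moves(moves="0 0 0 0 1.8; 0 0 0 0 2.6; 0 0 0 0 3.6; 0 0 0 0 4; 0 0 1.5 0 4; 0 0 4 0 4; 0 0 7 0 4; -4 -4 9 0 4")

```text
t: 16.78
eef_pos: [0.5378, -0.1976, 0.198]
orientation: [0.003, 0.263, 0.965, 0.0]
force: [1.4, 0.7, 1.0]
finger_gap: 0.04
```

>>> apply_moves(moves="-3 -3 2 0 4; -6 -6 4 0 4; -9 -9 4 0 4; -12 -12 4 0 4; -12 -15 4 0 4; -12 -18 4 0 4; -12 -18 4 0 4; -12 -18 4 0 4")

```text
t: 17.45
eef_pos: [0.4128, -0.3802, 0.2345]
orientation: [-0.001, 0.266, 0.964, 0.0]
force: [0.6, -0.5, -1.6]
finger_gap: 0.0397
```

```bash
python3 look.py d1 "(110,150,260,270)" "(230,110,390,220)"; python3 ov6.py pics/d1_scene_raw.png 0 0 pics/ov7.png
python3 - <<'E'
from h import *
b=cv2.imread("pics/d1_top_raw.png"); x0,y0=250,120;S=8
big=cv2.resize(b[120:190,250:350],None,fx=S,fy=S,interpolation=cv2.INTER_CUBIC)
def pl(P,col):
    q=(proj("top",P)-[x0,y0]+.5)*S-.5
    cv2.polylines(big,[np.round(q*8).astype(np.int32)],False,col,1,cv2.LINE_AA,3)
p=[.5575,-.0335,np.radians(-10)]
for a,c in((0,(0,255,0)),(-2.58,(0,0,255)),(2.58,(0,0,255))):
    r=np.radians(a); pl(place(p,[(.03*np.cos(r),.03*np.sin(r),.05),(.07*np.cos(r),.07*np.sin(r),.05)]),c)
k=np.linspace(0,6.28,40); pl(place(p,np.c_[.028+.008*np.cos(k),-.135+.008*np.sin(k),0*k+.141]),(255,0,255))
cv2.imwrite("pics/ov8.png",big)
from plant import robot
print(robot.state()["eef_pos"],robot.state()["t"])
E
```

```text
scene 2.6333333333333333
top 2.46875
17.55
[ 0.41324135 -0.37833991  0.23444878] 17.55
```

View pics/ov7.png

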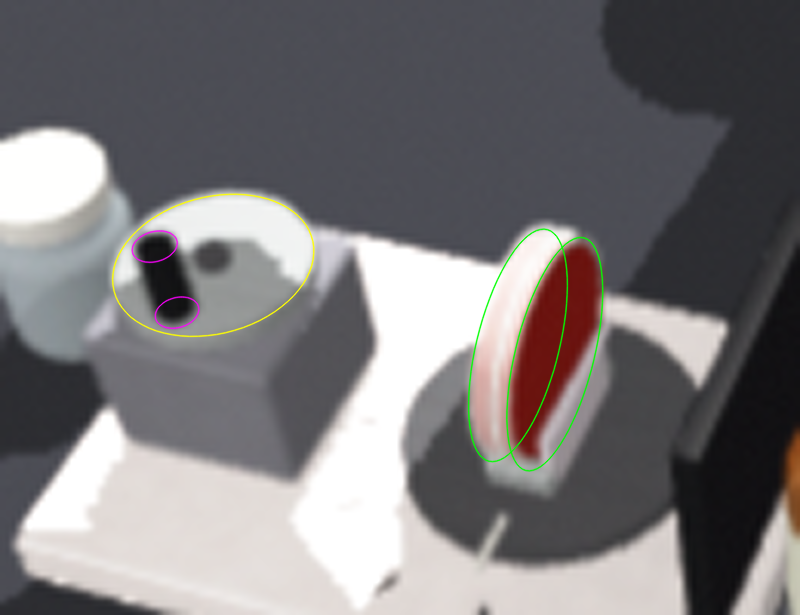

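View pics/ov8.png

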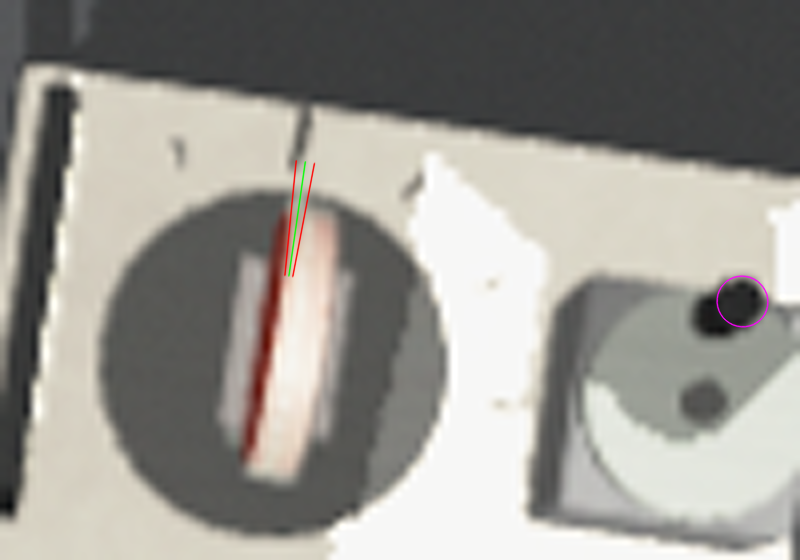

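>>> apply_moves(moves="0 0 0 0 4; 0 0 0 0 4; 0 0 0 0 4; 0 0 0 0 4")

```text
t: 17.88
eef_pos: [0.4141, -0.3787, 0.2352]
orientation: [-0.0, 0.264, 0.964, 0.0]
force: [0.0, -0.0, -0.6]
finger_gap: 0.0401
```

```bash
python3 -c "
from plant import robot
s=robot.state(); print(s['t'],s['joint_vel'].round(4)); print(robot.close_job())"
```

```text
17.8833 [-0.0047  0.001  -0.0042 -0.0015  0.0004 -0.0005]
the job is handed in; nothing more can be done
None
```

The large dish now stands on edge in the slot and the stage pointer is at the long mark. I handed the job in at about 18 s of the 67 s allowed.

- **Dish:** I straightened it up in the fingers at its stand and carried it over the bottle. I lowered it until it met the pins, with a peak upward force of about 19 N, and only then let go.
- **Crank:** I wound it about 1.4 turns anticlockwise and then moved the arm clear.

**Last checks:**
- The drawn outlines of a seated dish at stage angle 0 and of the knob at crank angle 0 lay on the real ones in the scene picture to within about a pixel. The top picture agreed for the knob and for the direction of the dish and walls.
- The bottle and jar looked unmoved in the pictures taken during the work. I did not look at the small dish again after lifting the large one.

One disagreement along the way: the pointer's angle in the scene camera first read too large, because I had assumed it lay too low. Placing it at about 50 mm, together with the knob's angle, gave a starting angle of about -0.36 rad. The final pictures fit that value.

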